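# Seat the open cam lock on the instrument cover with the blade key

### The arm

A 6-joint arm with a two-finger parallel gripper is mounted at the origin on a cart in front of the work surface, level with it; the furniture and walls round the work are solid. World frame = base frame: x ahead of the robot, y to its left, z up, the work surface at z = 0. Lengths are in m, angles in rad, forces in N, time in s.
With the tool pointing down it reaches from about 0.35 to 0.725 m from the base axis. Payload 6 kg.
Tool frame: the origin (TCP) lies at the very end of the fingers, on their centre line; the grasp point (between the pads) lies 19 mm behind it; z points along the fingers, y is the line along which they close (so a half turn about z gives the same grasp; the last joint's range is limited). The gripper opens to 85 mm and grips with 20 to 120 N. Pads are 22 mm wide; open, the fingers measure 114 mm over their backs; the gripper's body (76 mm by 85 mm) begins 54 mm behind the grasp point. The pads swing forward as they close: fully open they stand 13 mm farther back than shut.
Start: joints at [-0.853, 0.04, 0.085, 0, -1.615, -0.334], TCP at [0.225, -0.556, 0.231] pointing down, gripper open.
Joint ranges: [-2.56, 2.56], [-1.29, 2.01], [-1.08, 1.49], [-3.29, 1.98], [-2.81, -0.18], [-2.99, 2.99]. Speed limits (rad/s): [2.57, 2.57, 3.01, 3.14, 3.14, 3.14].

### API

Orientations are given as a unit quaternion [x, y, z, w].
In Python, from cell import read_state, get_image, sign_off, search_frame, regions_of, tip_of gives the robot as it stands.
- The arm moves only by the tool play_rows, never from a script. Its argument "increments" is a list of rows, each a list of 3 entries, a list of its own where there are three numbers: the shift along the tool's x, y, z in m, then the turn about the tool's z in degrees, then the gripper command: -1 is fully open, 1 is shut, values between are in proportion. A call has 1 to 12 rows; each row shifts and turns the commanded pose from where the row before left it, along the tool's axes as they then stand; what a row does not reach is not made up. A row lasts 1/8 s, in which the tool goes at most 62.5 mm and 10.7 degrees, less where a joint would pass 70% of its speed; a pose out of reach is approached as far as the arm can. A call is refused whole if a number of a shift passes 0.0625 or a number of a turn 10.7, either way. A call with a gripper value outside its range is refused whole. The fingers move at their own pace and stop on an object; "squeeze" is the grip in N (left out, the last holds). Time passes only in rows, so rows that do not move let the fingers close. It gives the time, the measured TCP pose, the force, the opening and the grip force at its end, in the units of the state.
- read_state(): the state, without advancing time (a new reading comes with each control period).
- get_image(name): name is "scene" or "top" or "wrist"; returns a dict with "color" (420x560x3 uint8, blue, green, red), "vfov" (degrees; the focal length in pixels is half the picture's height over the tangent of half this angle, whatever the lens; pixels are square), "cx", "cy" (the principal point, pixels), "R" (3x3) and "t" (3): a world point X has camera coordinates R X + t; the wrist camera has in their place "mount" (4x4, takes a point from camera to tool coordinates, whose origin is the TCP and whose axes are the flange's). Camera axes: x right, y down, z forward; pixel columns grow to the right and rows downward; lengths in m; the calibration is good to about 2 mm. A picture is of the moment at which its call begins: read the wrist's pose just before it. There is no depth.
- sign_off(): hands the job in; it is judged then, once.
Trained networks look in the newest picture that a camera, given by its name, has taken for a name from the list of things; names that differ only in an ending like _2 or _b are one class to them, and where a whole thing is asked for, a point or a joint stands for the part that bears it (a point fixed in the world has none). Each returns a list of dicts, best first, with "confidence" (0 to 1); they miss things now and then, are a little off and sometimes report something else, mostly with a low value. They report only what shows in the picture. A call takes as long as a camera call.
- search_frame(camera, target): "at" ([x, y, z] in m, in world coordinates, good to about 4 mm: the middle of the surface that is visible of it).
- regions_of(camera, target): "mask" (420x560 bool, what is visible of it).
- tip_of(camera, target): "at" ([x, y, z] in m, in world coordinates, good to about 4 mm: a listed point, or the origin of a listed thing).
The state is a dict: "t": time; "qpos": joint angles; "joint_vel": joint speeds; "effort": joint torques, N m; "ee_pos": TCP position; "orientation": TCP orientation; "ft_force": force on the tool from outside, world axes, zero at the start; "ft_torque": the same for the moment, N m; "gripper_width": opening from 0.0 (shut) to 1.0 (fully open); "finger_force": force on a finger pad.
Only numpy, scipy, OpenCV 4.12 (cv2) and the standard library are available. Lean on these libraries where they do the work, as an engineer would, in place of code of your own. Each camera call takes 0.05 s, during which the arm holds its last target. There are 200 camera calls.

### The job

One of the two slotted cam locks on the instrument's cover is still open. Take the blade key from its stand, set the blade down in that slot and turn the lock gently clockwise, about a quarter turn, until it comes up against its stop, without pressing hard or forcing it past the stop; then put the key back upright and fully down in its stand. Do not turn the other lock, which is already locked, and leave everything else where it is.

Things in the scene. Friction and masses are not known exactly. Their poses are not given: they have to be found in the camera images.
- key: Blade key, 110 mm tall, about 120 g, loose, upright in the stand. Origin: middle of the blade's lower edge, z up the key. Steel blade 22 mm wide along its x, 3 mm thick along y, 16 mm high; round shank 12 mm thick to z = 50 mm; flange 40 mm across, z = 50 to 54 mm; black square handle 22 x 22 mm, z = 54 to 110 mm, faces square to its x and y.
- stand: Grey plastic key stand, fixed, 70 x 70 mm, 60 mm tall, on an 88 mm foot, with a square hole 29 x 29 mm through its middle. Origin: centre of its underside. The key hangs in it by its flange, which rests on the stand's top; the blade's edge is then 10 mm above the stand's origin. Any yaw of the key fits.
- instrument: Grey bench instrument, fixed, 130 mm along its x, 190 mm along y; top of its aluminium cover 62 mm above the origin (centre of underside). Locks stand on the cover at x = 0, y = +50 and -50 mm; which is the open one changes. A locked slot lies roughly along y; an open one more along x, but up to 0.55 rad off because of how the lock was fitted.
- open_collar: Dark steel tube round the open lock, fixed, outside 44 mm, bore 28 mm, 19 mm tall. Origin: centre of underside, on the lock's axis; axes as the instrument's. In it the steel cam, a disc with a slot 5.4 mm wide, 7 mm deep, right across. Cam height differs: face 3 to 8, slot floor 10 to 15 mm below the collar's top. Slot angle about z: instrument's yaw plus unknown -0.55 to 0.55, minus cam_open.
- locked_collar: The same collar round the cam lock that is already locked; its slot lies roughly along the instrument's y. Not to be turned.
- cam_open (a joint): Turn of the open lock's cam, clockwise from above: 0 open, 1.571 rad at the stop, where it is seated; starts at 0 to 0.2. It turns against a steady friction of about 0.16 N m and stays where it is left; at the stop it goes no further. A blade has about 0.11 rad of play either way in the slot. Blade and cam bear up to 60 N of contact force (twist of about 0.6 N m).
- cam_locked (a joint): The same for the cam of the lock that is already locked; starts at 1.53 to 1.57 rad.
- vial_1: White vial with a black cap, 23 x 52 mm. Bystander, loose; origin at the centre of its underside.
- spatula: Spatula with a wooden grip, 190 mm, lying. Bystander, loose; origin at the centre of its underside.
- tweezers: Steel tweezers, 127 mm, lying. Bystander, loose; origin at the centre of its underside.
- petri_1: Petri dish, 57 x 15 mm. Bystander, loose; origin at the centre of its underside.
- bench_timer: Black bench timer, 50 x 76 x 24 mm. Bystander, loose; origin at the centre of its underside.
- tip_box: White and blue pipette-tip box, 74 x 117 x 62 mm. Bystander, loose; origin at the centre of its underside.

How it is judged:
On the way, in this order (a step that is already met when the one before it is completed fails the run):
1. the key has been lifted clear of its stand (z of key in the frame of stand above 0.065 m), for 0.1 s.
2. the blade is down in the open lock's slot, the lock not yet turned (z of key in the frame of cam_open below 0.005 m and horizontal distance between key and open_collar below 0.006 m and value of joint cam_open below 0.8 rad), for 0.1 s.
3. the open lock has been turned to its stop with the blade down in its slot (value of joint cam_open above 1.52 rad and z of key in the frame of cam_open below 0.005 m and horizontal distance between key and open_collar below 0.006 m), for 0.2 s.
At the end, for the whole second after the job is handed in: The open lock is within 0.05 rad of its stop, the other lock is still locked, and the key hangs at rest in its stand: within 9 mm of the middle, upright within 0.08 rad, its flange within 3 mm of the stand's top (value of joint cam_open above 1.52 rad and value of joint cam_locked above 1.45 rad and horizontal distance between key and stand below 0.009 m and z of key in the frame of stand below 0.013 m and angle between key's own z axis and vertical below 0.08 rad and linear speed of key below 0.02 m/s); the robot touches nothing.
It fails at once if the blade is pressed or wrenched against the open lock's cam with more than 60 N (contact force between key and cam_open above 60 N).
It fails at once if the locked lock is turned back (value of joint cam_locked below 1.45 rad).
It fails at once if a bystander (vial, spatula, tweezers, petri dish, timer, tip box) is moved by more than 20 mm (distance of any of vial_1, spatula, tweezers, petri_1, bench_timer, tip_box from where it was at the start of the episode above 0.02 m).
It also fails if it takes over 72 s, if anything falls off the work surface, if the arm or the gripper's body presses on something with over 40 N, if the wrist force passes 120 N, or if a joint passes its speed limit or range.

## Working session

There is one attempt and no reset: what is moved stays moved. The work goes in short steps, Python scripts to look and compute and a tool call to move; the robot and the scene stay as the last step left them, time stands still between calls to the robot, and variables do not carry over. Pictures are saved under pics/ and viewed, at most 10 in all, crops included, and the job is handed in when it is done.

Besides the shell and the picture viewer there is one more tool, called after "Emit:" in YAML: its name, and indented under it one key for each argument. play_rows: Moves the arm, as the interface text tells. Its arguments: {"type":"object","properties":{"increments":{"type":"array"},"squeeze":{"type":"number"}},"required":["increments"]}

```bash
mkdir -p pics; ls; cat > h.py <<'E'
import numpy as np, cv2
from cell import *
from scipy.spatial.transform import Rotation as Ro
def cam(name):
    s=read_state(); im=get_image(name); f=im["color"].shape[0]/2/np.tan(np.radians(im["vfov"])/2)
    if "mount" in im:
        T=np.eye(4);T[:3,:3]=Ro.from_quat(s["orientation"]).as_matrix();T[:3,3]=s["ee_pos"]
        M=np.linalg.inv(T@np.array(im["mount"]));R,t=M[:3,:3],M[:3,3]
    else: R,t=np.array(im["R"]),np.array(im["t"])
    return dict(img=im["color"],f=f,cx=im["cx"],cy=im["cy"],R=R,t=t)
def proj(c,X):
    p=c["R"]@np.array(X,float)+c["t"]; return np.array([c["cx"]+c["f"]*p[0]/p[2],c["cy"]+c["f"]*p[1]/p[2]])
def atz(c,u,v,z):
    d=c["R"].T@np.array([(u-c["cx"])/c["f"],(v-c["cy"])/c["f"],1]);o=-c["R"].T@c["t"]
    return o+d*(z-o[2])/d[2]
def tri(cs,ps):
    A=[];b=[]
    for c,(u,v) in zip(cs,ps):
        d=c["R"].T@np.array([(u-c["cx"])/c["f"],(v-c["cy"])/c["f"],1]);d/=np.linalg.norm(d)
        P=np.eye(3)-np.outer(d,d);A.append(P);b.append(P@(-c["R"].T@c["t"]))
    A=np.vstack(A);b=np.hstack(b);x=np.linalg.lstsq(A,b,rcond=None)[0];return x,np.linalg.norm(A@x-b)
E
python3 - <<'E'
from h import *
s=read_state();print(s["t"],s["ee_pos"],s["orientation"],s["gripper_width"])
ims=[]
for n in ["top","scene"]:
    c=cam(n);cv2.imwrite(f"pics/{n}0.png",c["img"]);print(n,c["f"],(-c["R"].T@c["t"]).round(3))
    for k in ["key","stand","instrument","open_collar","locked_collar","vial_1","spatula","tweezers","petri_1","bench_timer","tip_box"]:
        print(k,[(np.round(d["at"],3),round(d["confidence"],2)) for d in tip_of(n,k)[:3]])
E
```

```text
pics
0.0 [ 0.22463011 -0.55601986  0.23028268] [-1.90735443e-01  9.81641090e-01  8.43431670e-04 -2.21446976e-04] 0.9986164516090213
top 475.3073669682672 [0.303 0.007 1.298]
key [(array([ 0.421, -0.278,  0.01 ]), 0.69)]
stand [(array([ 0.419, -0.274, -0.001]), 0.71), (array([ 0.562, -0.164,  0.002]), 0.39)]
instrument [(array([ 0.584,  0.122, -0.003]), 0.56)]
open_collar [(array([0.581, 0.173, 0.06 ]), 0.47)]
locked_collar [(array([0.586, 0.071, 0.062]), 0.47), (array([ 0.698, -0.165,  0.001]), 0.31)]
vial_1 [(array([ 0.56 , -0.163,  0.002]), 0.65), (array([ 0.653, -0.353,  0.006]), 0.64)]
spatula [(array([0.36 , 0.114, 0.002]), 0.62)]
tweezers [(array([ 0.358, -0.103,  0.001]), 0.36), (array([0.582, 0.173, 0.061]), 0.17)]
petri_1 [(array([ 0.695, -0.164, -0.001]), 0.91)]
bench_timer [(array([ 0.653, -0.354,  0.004]), 0.69), (array([ 0.419, -0.276,  0.   ]), 0.45)]
tip_box [(array([ 0.545,  0.368, -0.003]), 0.88)]
scene 475.16724996926087 [-0.172  0.606  0.991]
key [(array([ 0.419, -0.276,  0.011]), 0.58), (array([0.361, 0.112, 0.   ]), 0.34)]
stand [(array([ 0.421, -0.273, -0.002]), 0.93), (array([0.583, 0.173, 0.061]), 0.21)]
instrument [(array([ 0.59 ,  0.124, -0.005]), 0.74), (array([ 0.704, -0.166, -0.003]), 0.21)]
open_collar [(array([0.583, 0.17 , 0.059]), 0.45)]
locked_collar [(array([0.588, 0.074, 0.06 ]), 0.55)]
vial_1 [(array([ 0.562, -0.163,  0.002]), 0.61)]
spatula [(array([ 0.361,  0.115, -0.001]), 0.5)]
tweezers [(array([ 0.359, -0.108,  0.001]), 0.61)]
petri_1 []
bench_timer [(array([ 0.653, -0.35 ,  0.001]), 0.56), (array([ 0.419, -0.272,  0.001]), 0.26)]
tip_box [(array([ 0.358, -0.105,  0.001]), 0.73), (array([0.545, 0.366, 0.006]), 0.62)]
```

View pics/top0.png

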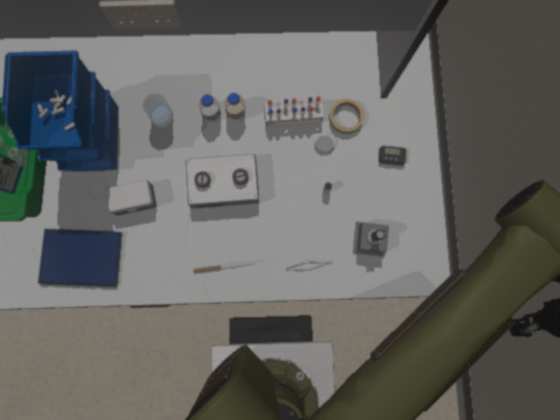

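View pics/scene0.png

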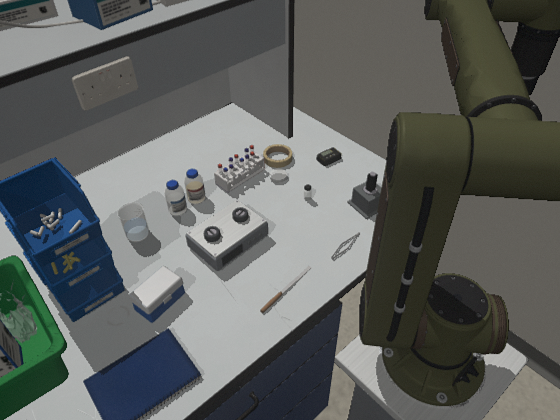

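The top view shows the stand with the key near (373,238) and the two collars at (203,179) and (241,177). The scene view agrees. Next I go above the key and look from close by.

Emit:
play_rows:
  increments:
    - [[-0.0357,0.0233,-0.006],0,-1]
    - [[-0.0357,0.0233,-0.006],0,-1]
    - [[-0.0357,0.0233,-0.006],0,-1]
    - [[-0.0357,0.0233,-0.006],0,-1]
    - [[-0.0357,0.0233,-0.006],0,-1]
    - [[-0.0357,0.0233,-0.006],0,-1]
    - [[-0.0357,0.0233,-0.006],0,-1]
    - [[-0.0357,0.0233,-0.006],0,-1]
    - [[0,0,0],0,-1]
    - [[0,0,0],0,-1]

```text
t: 2.45
ee_pos: [0.4197, -0.2765, 0.2793]
orientation: [-0.191, 0.982, 0.0, -0.0]
ft_force: [-0.1, 0.4, 0.1]
gripper_width: 1.0
finger_force: 0.0
```

```bash
python3 - <<'E'
from h import *
s=read_state();print(s["t"],s["ee_pos"],s["orientation"],s["qpos"])
c=cam("wrist");cv2.imwrite("pics/w1.png",c["img"]);np.save("w1.npy",c,allow_pickle=True);print(c["f"],(-c["R"].T@c["t"]).round(3),c["R"][2].round(3))
print(get_image("wrist")["mount"])
for k in ["key","stand"]:
    print(k,[(np.round(d["at"],3),round(d["confidence"],2)) for d in tip_of("wrist",k)[:3]])
    for d in regions_of("wrist",k)[:2]:
        m=d["mask"].astype(np.uint8);print(k,d["confidence"],m.sum(),cv2.minAreaRect(cv2.findNonZero(m)))
for X in [[.42,-.275,.12],[.42,-.275,.06]]: print(proj(c,X))
E
```

```text
2.45 [ 0.41966754 -0.27653556  0.27928763] [-1.90984110e-01  9.81593128e-01  4.59545736e-06 -2.24541192e-05] [-1.80934428e-01 -2.08635470e-01 -6.12798815e-02  7.89621333e-06
 -1.71819708e+00 -1.00553151e+00]
336.40325030855814 [ 0.351 -0.305  0.421] [ 0.272  0.11  -0.956]
[[ 4.64059288e-05 -9.55976004e-01 -2.93444845e-01  7.44988673e-02]
 [ 9.99999992e-01  7.85108164e-05 -9.76283232e-05 -2.50733315e-04]
 [ 1.16368929e-04 -2.93444838e-01  9.55976000e-01 -1.41220874e-01]
 [ 0.00000000e+00  0.00000000e+00  0.00000000e+00  1.00000000e+00]]
key [(array([ 0.421, -0.278,  0.008]), 0.66)]
key 0.81 1167 ((279.5000305175781, 179.5), (35.329872131347656, 40.696434020996094), 26.56505012512207)
stand [(array([ 0.424, -0.278,  0.002]), 0.94)]
stand 0.64 4240 ((280.67864990234375, 169.0462646484375), (74.32915496826172, 76.05302429199219), 30.465543746948242)
[282.18876159 189.91867606]
[281.92575748 176.51120955]
```

View pics/w1.png

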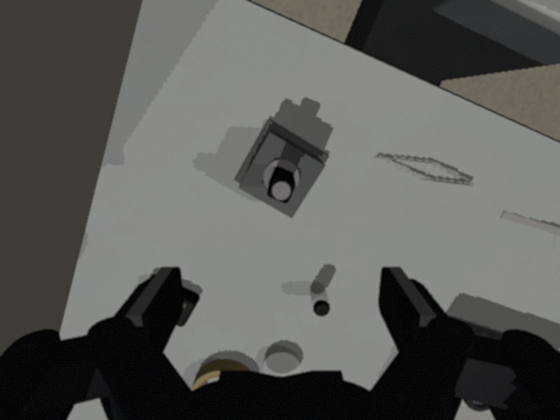

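The wrist view shows the stand around (281,168) with the handle top near (282,187); the vial at (320,307) and petri dish at (284,355) lie farther off. I enlarge the handle to get its yaw.

```bash
python3 - <<'E'
from h import *
c=cam("wrist")
i=c["img"][135:230,235:335];cr=cv2.resize(i,None,fx=5.5,fy=5.5,interpolation=cv2.INTER_CUBIC)
cr=np.clip(cr.astype(float)*1.8,0,255).astype(np.uint8)
cv2.imwrite("pics/w1c.png",cr)
E
```

```text
(no output)
```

View pics/w1c.png

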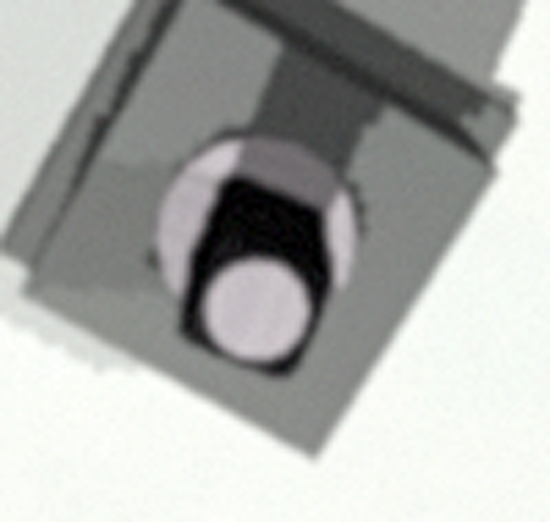

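```bash
python3 - <<'E'
from h import *
c=cam("wrist")
P=lambda u,v,z: atz(c,235+(u-2.5)/5.5,135+(v-2.5)/5.5,z)
a,b,d=P(180,328,.12),P(285,376,.12),P(330,282,.12)
R=Ro.from_quat(read_state()["orientation"]).as_matrix()
for p,q in [(a,b),(b,d)]:
    w=q-p; t=R.T@w; print(np.linalg.norm(w[:2]),"tool ang deg",np.degrees(np.arctan2(t[1],t[0])), "world",np.degrees(np.arctan2(w[1],w[0])))
k,l=P(228,182,.064),P(325,210,.064);w=R.T@(l-k);print("base edge",np.linalg.norm(w),np.degrees(np.arctan2(w[1],w[0])))
print("cap",P(257,310,.12),"mid a-d",(a+d)/2,"flange",P(258,222,.064))
st=[P(25,295,.06),P(318,458,.06),P(495,170,.06)];print("stand",(st[0]+st[2])/2,np.linalg.norm(st[1]-st[0]),np.linalg.norm(st[1]-st[2]),np.degrees(np.arctan2(*(st[1]-st[0])[[1,0]])))
print("R",R.round(3))
E
```

```text
0.019558221405898392 tool ang deg 115.4216472027947 world 86.52385722690694
0.01791734799001709 tool ang deg 24.44946571868698 world 177.49603802318967
base edge 0.019715463950292014 106.2734411656266
cap [ 0.42089561 -0.27591885  0.12      ] mid a-d [ 0.42025297 -0.27658957  0.12      ] flange [ 0.41750243 -0.2769419   0.064     ]
stand [ 0.42036184 -0.27585508  0.06      ] 0.06836489815552269 0.06875736417289359 81.65240827614966
R [[-0.928 -0.374 -0.   ]
 [-0.374  0.928  0.   ]
 [ 0.     0.    -1.   ]]
```

Emit:
play_rows:
  increments:
    - [[0,0,0.02],7.4,-1]
    - [[0,0,0.03],7.4,-1]
    - [[0,0,0.03],7.2,-1]
    - [[0,0,0.03],0,-1]
    - [[0,0,0.03],0,-1]
    - [[0,0,0.03],0,-1]
    - [[0,0,0.02],0,-1]
    - [[0,0,0.015],0,-1]
    - [[0,0,0],0,-1]
    - [[0,0,0],0,1]
    - [[0,0,0],0,1]
    - [[0,0,0],0,1]
  squeeze: 50

```text
t: 4.35
ee_pos: [0.42, -0.2766, 0.0749]
orientation: [0.0, 1.0, -0.0, 0.0]
ft_force: [0.6, 0.5, -0.1]
gripper_width: 0.376
finger_force: 0.0
```

Emit:
play_rows:
  increments:
    - [[0,0,0],0,1]
    - [[0,0,0],0,1]
    - [[0,0,0],0,1]
  squeeze: 50

```text
t: 4.72
ee_pos: [0.4199, -0.2766, 0.0748]
orientation: [0.0, 1.0, -0.0, 0.0]
ft_force: [-0.6, 1.0, 3.2]
gripper_width: 0.253
finger_force: 49.2
```

Emit:
play_rows:
  increments:
    - [[0,0,-0.02],0,1]
    - [[0,0,-0.035],0,1]
    - [[0,0,-0.035],0,1]
    - [[0,0,-0.035],0,1]
    - [[0,0,-0.025],0,1]
    - [[-0.01,0.035,0],0,1]
    - [[-0.015,0.05,0],0,1]
    - [[-0.015,0.05,0],0,1]
    - [[-0.015,0.05,0],0,1]
    - [[-0.015,0.05,0],0,1]
    - [[-0.01,0.035,0],0,1]
    - [[0,0,0],0,1]

```text
t: 6.22
ee_pos: [0.4997, -0.0044, 0.2228]
orientation: [-0.002, 1.0, 0.0, -0.001]
ft_force: [-0.3, -0.9, -2.1]
gripper_width: 0.25
finger_force: 49.4
```

```bash
python3 - <<'E'
from h import *
s=read_state();p=np.array(s["ee_pos"]);print(s["t"],p,s["gripper_width"],s["finger_force"],s["ft_force"])
out=[]
for n in ["scene","top"]:
    c=cam(n);u,v=proj(c,p+[0,0,-.03]).astype(int);print(n,u,v)
    i=c["img"][max(v-40,0):v+40,max(u-45,0):u+45];out.append(cv2.resize(i,(450,400),interpolation=cv2.INTER_CUBIC))
    for dx in [(0,0,-.065),(0,0,-.049),(.011,0,-.065),(-.011,0,-.065),(0,.011,-.065),(0,-.011,-.065)]: 
        q=(proj(c,p+dx)-[max(u-45,0),max(v-40,0)])*5; print(dx,q.round())
# locks from top
c=cam("top");u,v=proj(c,[.584,.122,.08]).astype(int)
i=c["img"][v-35:v+35,u-45:u+45]
out[1]=cv2.resize(i,(450,350),interpolation=cv2.INTER_CUBIC)
out[1]=cv2.copyMakeBorder(out[1],0,50,0,0,cv2.BORDER_CONSTANT)
cv2.imwrite("pics/b1.png",np.clip(np.hstack(out)[:, :800]*1.4,0,255).astype(np.uint8))
E
```

```text
6.225 [ 0.49967926 -0.00438006  0.22280335] 0.2496661892752902 49.37771558761597 [-0.29325452 -0.86761298 -2.10023406]
scene 282 183
(0, 0, -0.065) [229. 255.]
(0, 0, -0.049) [228. 232.]
(0.011, 0, -0.065) [214. 244.]
(-0.011, 0, -0.065) [243. 265.]
(0, 0.011, -0.065) [213. 264.]
(0, -0.011, -0.065) [244. 245.]
top 270 201
(0, 0, -0.065) [227. 214.]
(0, 0, -0.049) [227. 208.]
(0.011, 0, -0.065) [226. 192.]
(-0.011, 0, -0.065) [228. 236.]
(0, 0.011, -0.065) [205. 214.]
(0, -0.011, -0.065) [250. 213.]
```

View pics/b1.png

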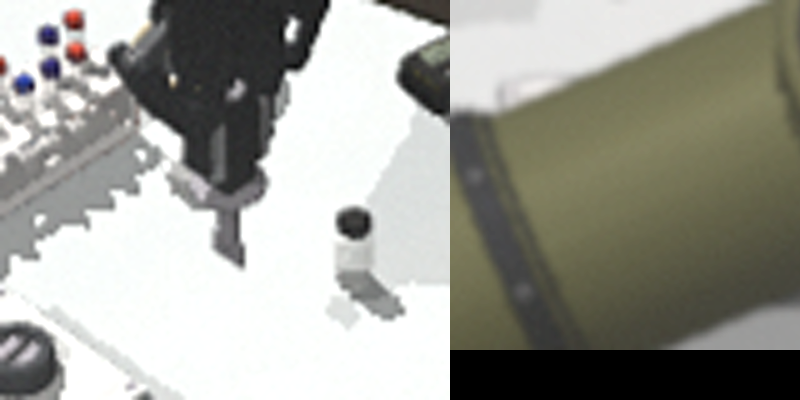

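The blade's lower edge runs from crop (212,245) to (243,267), which matches world x, so the blade lies along tool x with its edge about 65 mm below the TCP. I go over the locks and turn the tool half a turn, so that joint 6 has room for the clockwise turn.

Emit:
play_rows:
  increments:
    - [[-0.008,0.026,0],0,1]
    - [[-0.014,0.05,0],0,1]
    - [[-0.014,0.05,0],0,1]
    - [[-0.014,0.05,0],0,1]
    - [[0,0,0],-5,1]
    - [[0,0,0],-10,1]
    - [[0,0,0],-10,1]
    - [[0,0,0],-10,1]
    - [[0,0,0],-10,1]
    - [[0,0,0],-10,1]
    - [[0,0,0],-10,1]
    - [[0,0,0],-10,1]

```text
t: 7.88
ee_pos: [0.5499, 0.1681, 0.2242]
orientation: [-0.61, 0.792, 0.0, -0.0]
ft_force: [0.4, -0.1, -1.4]
gripper_width: 0.251
finger_force: 49.6
```

Emit:
play_rows:
  increments:
    - [[0,0,0],-10,1]
    - [[0,0,0],-10,1]
    - [[0,0,0],-10,1]
    - [[0,0,0],-10,1]
    - [[0,0,0],-10,1]
    - [[0,0,0],-10,1]
    - [[0,0,0],-10,1]
    - [[0,0,0],-10,1]
    - [[0,0,0],-10,1]
    - [[0,0,0],-10,1]
    - [[0,0,0],-5,1]
    - [[0,0,0],0,1]

```text
t: 9.38
ee_pos: [0.5499, 0.1683, 0.2242]
orientation: [1.0, -0.001, -0.0, 0.0]
ft_force: [-0.5, 0.6, -1.5]
gripper_width: 0.25
finger_force: 49.6
```

```bash
python3 - <<'E'
from h import *
s=read_state();p=np.array(s["ee_pos"]);print(s["t"],p,s["orientation"],s["qpos"],s["gripper_width"])
c=cam("wrist");np.save("w2.npy",c,allow_pickle=True)
for k in ["open_collar","locked_collar"]:
    print(k,[(np.round(d["at"],3),round(d["confidence"],2)) for d in tip_of("wrist",k)[:3]])
    for d in regions_of("wrist",k)[:2]:
        m=d["mask"].astype(np.uint8);print(k,d["confidence"],m.sum(),cv2.boundingRect(cv2.findNonZero(m)))
for X in [[.582,.172,.081],[.587,.072,.081]]: print(proj(c,X))
cv2.imwrite("pics/w2.png",np.clip(c["img"]*1.4,0,255).astype(np.uint8))
E
```

```text
9.375 [0.54993659 0.16829777 0.22423481] [ 9.99999123e-01 -1.32115456e-03 -9.56037533e-05  3.15439672e-06] [ 6.45605774e-01 -2.64005144e-02  5.15316539e-03 -1.10269261e-04
 -1.60250638e+00  9.22544755e-01] 0.25026583198678815
open_collar [(array([0.584, 0.173, 0.067]), 0.67)]
locked_collar [(array([0.592, 0.073, 0.061]), 0.65)]
locked_collar 0.94 1533 (364, 121, 55, 52)
[275.84251934 157.60061655]
[394.61845529 151.35026398]
```

View pics/w2.png

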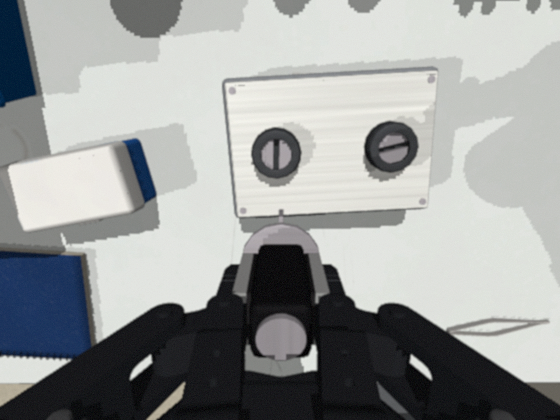

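The left lock at (276,153) has its slot almost along world x, so it is the open one; the right lock at (391,146) is locked. I rectify the left lock to read its centre and slot angle.

```bash
cat >> h.py <<'E'
def rect(c,x0,y0,z,half=.03,n=600):
    k=2*half/n   # rows: -x down, cols: -y right
    src=np.float32([proj(c,[x0+half-r*k,y0+half-q*k,z]) for q,r in [(0,0),(n,0),(n,n),(0,n)]])
    H=cv2.getPerspectiveTransform(np.float32([(0,0),(n,0),(n,n),(0,n)]),src)
    return cv2.warpPerspective(c["img"],H,(n,n),flags=cv2.INTER_CUBIC|cv2.WARP_INVERSE_MAP)
E
python3 - <<'E'
from h import *
c=np.load("w2.npy",allow_pickle=True).item()
r=rect(c,.582,.172,.081);r=np.clip(r*1.5,0,255).astype(np.uint8)
for k in range(0,600,100): cv2.line(r,(k,0),(k,8),(0,0,255),1);cv2.line(r,(0,k),(8,k),(0,0,255),1)
cv2.imwrite("pics/r2.png",r)
E
```

```text
(no output)
```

View pics/r2.png

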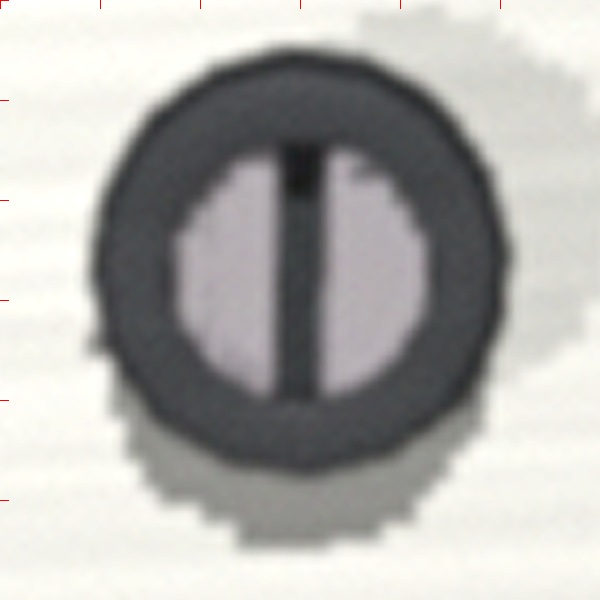

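Collar centre reads about (0.586, 0.172), slot angle about -1.7 deg (slot ends at (304,160) and (297,390) in the rectified crop). I go just above the slot and check the blade against it.

Emit:
play_rows:
  increments:
    - [[0.012,-0.0012,0],1.5,1]
    - [[0.012,-0.0012,0.01],0,1]
    - [[0.012,-0.0011,0.016],0,1]
    - [[0,0,0.02],0,1]
    - [[0,0,0.014],0,1]
    - [[0,0,0],0,1]
    - [[0,0,0],0,1]

```text
t: 10.5
ee_pos: [0.586, 0.1724, 0.1652]
orientation: [1.0, -0.013, 0.001, -0.0]
ft_force: [0.1, -0.3, -2.0]
gripper_width: 0.249
finger_force: 49.6
```

```bash
python3 - <<'E'
from h import *
s=read_state();p=np.array(s["ee_pos"]);R=Ro.from_quat(s["orientation"]).as_matrix();print(s["t"],p,s["orientation"],s["ft_force"])
c=cam("wrist");np.save("w3.npy",c,allow_pickle=True)
for k in [(.011,0,.065),(.011,0,.049),(.02,0,.015),(0,0,-.045)]: print(k,proj(c,p+R@np.array(k)).round(1))
print("collar",proj(c,[.586,.1718,.081]),proj(c,[.608,.1718,.081]))
i=c["img"][90:300,180:380];i=np.clip(cv2.resize(i,None,fx=2.8,fy=2.8,interpolation=cv2.INTER_CUBIC)*1.6,0,255)
cv2.imwrite("pics/w3.png",i.astype(np.uint8))
for n in ["scene"]:
  c=cam(n);u,v=proj(c,p+[0,0,-.07]).astype(int);print(u,v);i=c["img"][v-28:v+28,u-35:u+35]; j=np.clip(cv2.resize(i,(700,560),interpolation=cv2.INTER_CUBIC)*1.3,0,255).astype(np.uint8);cv2.imwrite("pics/s3.png",j)
E
```

```text
10.5 [0.58602877 0.17235296 0.16523551] [ 9.99914557e-01 -1.30540778e-02  6.56356704e-04 -1.95142091e-04] [ 0.10094655 -0.27368543 -1.95580872]
(0.011, 0, 0.065) [280.3 209. ]
(0.011, 0, 0.049) [280.3 217. ]
(0.02, 0, 0.015) [280.3 221.9]
(0, 0, -0.045) [280.3 336.8]
collar [281.15873458 215.89265144] [280.34404987 185.54750081]
210 226
```

View pics/w3.png

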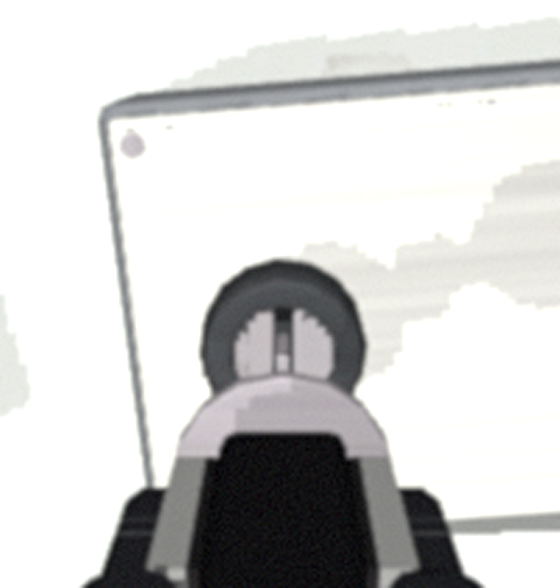

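The blade end at about crop (283,340) lines up with the slot at (283,330). The collar looks slightly smaller than expected, so I fit its top rim in both wrist views for x and height.

```bash
python3 - <<'E'
from h import *
from scipy.optimize import least_squares
from scipy.ndimage import map_coordinates
obs=[]
for n,z0 in [("w2",.081),("w3",.081)]:
    c=np.load(n+".npy",allow_pickle=True).item();g=cv2.cvtColor(c["img"],cv2.COLOR_BGR2GRAY).astype(float)
    ctr=proj(c,[.586,.172,z0])
    for a in np.radians(np.arange(0,181,15)):   # upper half: far rim of the top
        d=np.array([np.cos(a),-np.sin(a)]);r=np.arange(14,45,.2)
        q=ctr[:,None]+d[:,None]*r; v=map_coordinates(g,[q[1],q[0]],order=1)
        i=np.argmax(np.diff(v[::1],n=1)*(r[1:]>19)); lo,hi=v[max(i-15,0):i].min(),v[i:i+15].max()
        j=i-8+np.argmax(v[i-8:i+15]>(lo+hi)/2); obs.append((c,ctr+d*r[j]))
def res(p):
    out=[]
    for c,o in obs:
        P=np.array([proj(c,[p[0]+.022*np.cos(t),p[1]+.022*np.sin(t),p[2]]) for t in np.linspace(0,2*np.pi,181)])
        e=P.mean(0);an=np.arctan2(*(P-e).T[::-1]);oo=o-e;k=np.argsort(an)
        out.append(np.linalg.norm(oo)-np.interp(np.arctan2(oo[1],oo[0]),an[k],np.linalg.norm(P-e,axis=1)[k],period=2*np.pi))
    return out
s=least_squares(res,[.586,.172,.081],loss="soft_l1",f_scale=.5,diff_step=1e-3);print(s.x,np.round(res(s.x),1))
E
```

```text
[0.58419087 0.17223277 0.06415786] [ 0.6 -0.1 -0.2 -0.  -0.1  0.2  0.1 -0.3 -0.2  0.  -0.3  0.   0.4  0.9
 -0.2 -0.4 -0.2  0.1  0.5  0.6 -0.   0.1 -0.  -0.3 -0.1  1.2]
```

View pics/s3.png

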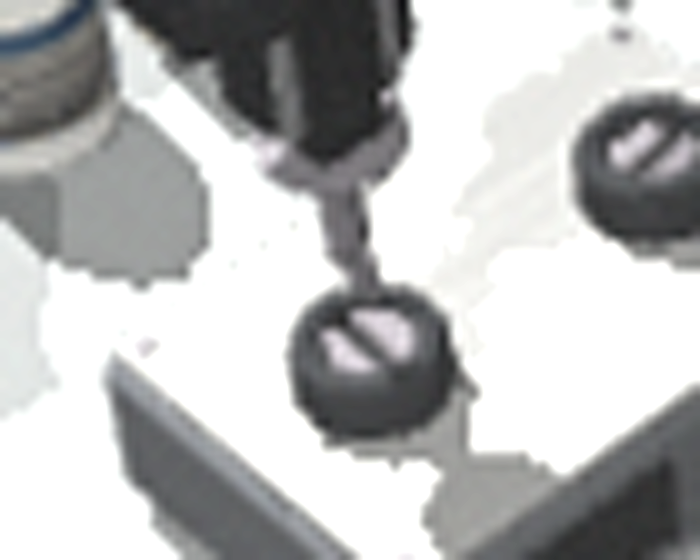

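Scene view: the blade hangs above the left lock, in line with its slot (crop 370,340). Position is good, so I descend gently with a light grip.

Emit:
play_rows:
  increments:
    - [[0,0,0.007],0,1]
    - [[0,0,0.007],0,1]
    - [[0,0,0.004],0,1]
    - [[0,0,0.002],0,1]
    - [[0,0,0.001],0,1]
    - [[0,0,0],0,1]
  squeeze: 30

```text
t: 11.35
ee_pos: [0.5859, 0.1723, 0.1434]
orientation: [1.0, -0.013, 0.0, -0.0]
ft_force: [-0.6, 0.0, -1.2]
gripper_width: 0.249
finger_force: 49.6
```

Emit:
play_rows:
  increments:
    - [[0,0,0.001],0,1]
    - [[0,0,0.001],0,1]
    - [[0,0,0.001],0,1]
    - [[0,0,0],0,1]

```text
t: 11.85
ee_pos: [0.5858, 0.1723, 0.1402]
orientation: [1.0, -0.013, -0.0, -0.0]
ft_force: [-0.7, 0.3, -2.6]
gripper_width: 0.249
finger_force: 49.6
```

Emit:
play_rows:
  increments:
    - [[0,0,0.001],0,1]
    - [[0,0,0.001],0,1]
    - [[0,0,0.001],0,1]
    - [[0,0,0],0,1]

```text
t: 12.35
ee_pos: [0.5858, 0.1723, 0.1371]
orientation: [1.0, -0.013, -0.0, 0.0]
ft_force: [-0.6, 0.1, -1.7]
gripper_width: 0.251
finger_force: 49.6
```

Emit:
play_rows:
  increments:
    - [[0,0,0.001],0,1]
    - [[0,0,0.001],0,1]
    - [[0,0,0],0,1]

```text
t: 12.72
ee_pos: [0.5858, 0.1723, 0.1351]
orientation: [1.0, -0.013, -0.0, 0.0]
ft_force: [0.3, 1.4, -1.9]
gripper_width: 0.253
finger_force: 49.6
```

Emit:
play_rows:
  increments:
    - [[0,0,0.001],0,1]
    - [[0,0,0.001],0,1]
    - [[0,0,0],0,1]

```text
t: 13.1
ee_pos: [0.5861, 0.1723, 0.1349]
orientation: [1.0, -0.013, 0.001, -0.0]
ft_force: [-3.1, -0.6, 4.8]
gripper_width: 0.249
finger_force: 50.6
```

Emit:
play_rows:
  increments:
    - [[0,0,0.0007],0,1]
    - [[0,0,0.0007],0,1]
    - [[0,0,0],0,1]

```text
t: 13.48
ee_pos: [0.5862, 0.1723, 0.1348]
orientation: [1.0, -0.013, 0.001, -0.0]
ft_force: [-4.0, -0.1, 11.4]
gripper_width: 0.251
finger_force: 51.2
```

Emit:
play_rows:
  increments:
    - [[0,0,-0.002],0,1]
    - [[0,0,0],3,1]
    - [[0,0,0],3,1]
    - [[0,0,0],3,1]
    - [[0,0,0],3,1]
    - [[0,0,0],3,1]
    - [[0,0,0],0,1]
  squeeze: 60

```text
t: 14.35
ee_pos: [0.5863, 0.1721, 0.1349]
orientation: [0.99, -0.143, 0.001, -0.0]
ft_force: [-1.1, -0.7, 4.6]
gripper_width: 0.253
finger_force: 59.1
```

```bash
python3 - <<'E'
from h import *
s=read_state();print(s["t"],s["ee_pos"],s["ft_force"],s["ft_torque"],np.degrees(2*np.arctan2(s["orientation"][1],s["orientation"][0])))
E
```

```text
14.35 [0.58631531 0.17208466 0.13488301] [-1.10005692 -0.69799564  4.5958489 ] [-0.47464344  0.35050324  0.11487829] -16.478005486915045
```

The resisting torque suggests the blade is in the slot and driving the cam. I continue, then creep up to the stop.

Emit:
play_rows:
  increments:
    - [[0,0,0],4,1]
    - [[0,0,0],5,1]
    - [[0,0,0],5,1]
    - [[0,0,0],5,1]
    - [[0,0,0],5,1]
    - [[0,0,0],5,1]
    - [[0,0,0],5,1]
    - [[0,0,0],5,1]
    - [[0,0,0],5,1]
    - [[0,0,0],5,1]
    - [[0,0,0],4,1]
    - [[0,0,0],0,1]

```text
t: 15.85
ee_pos: [0.5855, 0.1709, 0.1349]
orientation: [0.822, -0.57, 0.0, 0.001]
ft_force: [-4.4, -3.8, 6.8]
gripper_width: 0.254
finger_force: 59.3
```

```bash
cat > st.py <<'E'
from h import *
s=read_state();print(s["t"],s["ee_pos"],s["ft_force"],s["ft_torque"],np.degrees(2*np.arctan2(s["orientation"][1],s["orientation"][0])))
E
python3 st.py
```

```text
15.85 [0.58551103 0.17091722 0.13492423] [-4.35731405 -3.79053192  6.75939315] [-1.67835443  1.77800808  0.14454252] -69.49571719183442
```

Emit:
play_rows:
  increments:
    - [[0,0,0],4,1]
    - [[0,0,0],4,1]
    - [[0,0,0],3,1]
    - [[0,0,0],2,1]
    - [[0,0,0],0,1]

```text
t: 16.48
ee_pos: [0.5852, 0.1708, 0.1349]
orientation: [0.752, -0.659, 0.0, 0.002]
ft_force: [-4.4, -5.3, 8.6]
gripper_width: 0.25
finger_force: 59.4
```

```bash
python3 st.py
```

```text
16.475 [0.58516767 0.1707614  0.13486678] [-4.43475437 -5.28986615  8.59358373] [-1.84420991  2.32489898  0.15471188] -82.47238757498843
```

Emit:
play_rows:
  increments:
    - [[0,0,0],1.5,1]
    - [[0,0,0],1.5,1]
    - [[0,0,0],0,1]

```text
t: 16.85
ee_pos: [0.5851, 0.1707, 0.1349]
orientation: [0.735, -0.679, 0.0, 0.002]
ft_force: [-5.9, -5.4, 8.6]
gripper_width: 0.252
finger_force: 59.4
```

```bash
python3 st.py
```

```text
16.85 [0.58508462 0.17074463 0.13488003] [-5.86598883 -5.40024041  8.63735439] [-1.84031571  2.43872447  0.14464137] -85.46716348620453
```

Emit:
play_rows:
  increments:
    - [[0,0,0],1,1]
    - [[0,0,0],1,1]
    - [[0,0,0],0,1]

```text
t: 17.23
ee_pos: [0.585, 0.1707, 0.1349]
orientation: [0.723, -0.691, 0.0, 0.002]
ft_force: [-6.5, -4.7, 9.0]
gripper_width: 0.253
finger_force: 59.4
```

```bash
python3 st.py
```

```text
17.225 [0.58503354 0.17074465 0.13488329] [-6.45811631 -4.69278453  8.95954874] [-1.75164334  2.52692354  0.12847027] -87.45941241517981
```

Emit:
play_rows:
  increments:
    - [[0,0,0],1,1]
    - [[0,0,0],1,1]
    - [[0,0,0],0,1]

```text
t: 17.6
ee_pos: [0.585, 0.1707, 0.1349]
orientation: [0.71, -0.704, 0.0, 0.002]
ft_force: [-6.2, -5.2, 8.8]
gripper_width: 0.249
finger_force: 59.5
```

```bash
python3 st.py
```

```text
17.6 [0.58500064 0.17074098 0.13488871] [-6.23784059 -5.21689867  8.77598906] [-1.85412538  2.6428327   0.16346078] -89.4605889209518
```

Emit:
play_rows:
  increments:
    - [[0,0,0],1,1]
    - [[0,0,0],1,1]
    - [[0,0,0],0,1]

```text
t: 17.98
ee_pos: [0.585, 0.1707, 0.1349]
orientation: [-0.698, 0.716, -0.0, -0.002]
ft_force: [-6.6, -4.1, 9.3]
gripper_width: 0.254
finger_force: 59.4
```

```bash
python3 st.py
```

```text
17.975 [0.584962   0.17073099 0.1349047 ] [-6.58899047 -4.12120489  9.33523884] [-1.78238212  2.68306648  0.16205085] 268.5385101470374
```

Emit:
play_rows:
  increments:
    - [[0,0,0],1,1]
    - [[0,0,0],0.5,1]
    - [[0,0,0],0,1]

```text
t: 18.35
ee_pos: [0.5849, 0.1708, 0.1349]
orientation: [-0.689, 0.725, -0.0, -0.002]
ft_force: [-6.1, -4.7, 8.7]
gripper_width: 0.255
finger_force: 59.4
```

```bash
python3 st.py
```

```text
18.35 [0.58488926 0.17077085 0.13487756] [-6.09255461 -4.65112841  8.68304954] [-1.77809925  2.75053115  0.22699906] 267.05041249282255
```

Emit:
play_rows:
  increments:
    - [[0,0,0],0.7,1]
    - [[0,0,0],0,1]

```text
t: 18.6
ee_pos: [0.5849, 0.1708, 0.1349]
orientation: [-0.684, 0.729, -0.0, -0.002]
ft_force: [-6.9, -4.4, 8.9]
gripper_width: 0.251
finger_force: 59.5
```

```bash
python3 st.py
```

```text
18.6 [0.58489215 0.17075014 0.13489424] [-6.87317407 -4.3953168   8.87319625] [-1.80127694  2.76159601  0.15749929] 266.3458040756012
```

Emit:
play_rows:
  increments:
    - [[0,0,0],0.7,1]
    - [[0,0,0],0,1]

```text
t: 18.85
ee_pos: [0.5849, 0.1707, 0.1349]
orientation: [-0.68, 0.733, -0.0, -0.002]
ft_force: [-5.9, -4.9, 8.9]
gripper_width: 0.249
finger_force: 59.5
```

```bash
python3 st.py
```

```text
18.85 [0.58488137 0.17073808 0.13488034] [-5.9020697  -4.94513564  8.87411878] [-1.77555129  2.83416995  0.19977422] 265.6459302741451
```

```bash
cat > st2.py <<'E'
from h import *
T=[];F=[]
for _ in range(5):
    s=read_state();T.append(s["ft_torque"]);F.append(s["ft_force"]);get_image("wrist")
print(s["t"],np.array(s["ee_pos"]).round(4),np.mean(F,0).round(2),np.mean(T,0).round(3),np.std(T,0).round(3)[2],(np.degrees(2*np.arctan2(s["orientation"][1],s["orientation"][0]))%360-360).round(2))
E
python3 st2.py
```

```text
19.05 [0.5849 0.1707 0.1349] [-6.88 -4.45  8.96] [-1.797  2.853  0.16 ] 0.053 -94.34
```

Emit:
play_rows:
  increments:
    - [[0,0,0],0.7,1]
    - [[0,0,0],0,1]

```text
t: 19.35
ee_pos: [0.5849, 0.1708, 0.1349]
orientation: [-0.675, 0.738, -0.0, -0.002]
ft_force: [-6.9, -4.7, 9.2]
gripper_width: 0.25
finger_force: 59.5
```

```bash
python3 st2.py
```

```text
19.55 [0.5848 0.1708 0.1349] [-7.03 -4.41  8.99] [-1.785  2.893  0.138] 0.017 -95.04
```

Emit:
play_rows:
  increments:
    - [[0,0,0],0.8,1]
    - [[0,0,0],0,1]

```text
t: 19.85
ee_pos: [0.5848, 0.1707, 0.1349]
orientation: [-0.67, 0.742, -0.0, -0.002]
ft_force: [-7.4, -4.2, 9.2]
gripper_width: 0.254
finger_force: 59.5
```

```bash
python3 st2.py
```

```text
20.05 [0.5848 0.1707 0.1349] [-6.96 -4.71  9.3 ] [-1.804  2.913  0.175] 0.019 -95.85
```

Emit:
play_rows:
  increments:
    - [[0,0,0],1,1]
    - [[0,0,0],0,1]

```text
t: 20.35
ee_pos: [0.5848, 0.1708, 0.1349]
orientation: [-0.664, 0.748, -0.0, -0.002]
ft_force: [-7.5, -5.2, 8.9]
gripper_width: 0.247
finger_force: 59.5
```

```bash
python3 st2.py
```

```text
20.55 [0.5848 0.1707 0.1349] [-7.43 -4.88  9.02] [-1.775  2.953  0.182] 0.043 -96.85
```

Emit:
play_rows:
  increments:
    - [[0,0,0],1,1]
    - [[0,0,0],0,1]

```text
t: 20.85
ee_pos: [0.5848, 0.1708, 0.1349]
orientation: [-0.657, 0.754, -0.0, -0.002]
ft_force: [-7.4, -4.1, 8.8]
gripper_width: 0.249
finger_force: 59.6
```

```bash
python3 st2.py
```

```text
21.05 [0.5848 0.1708 0.1349] [-7.1  -4.59  9.25] [-1.7    2.946  0.232] 0.047 -97.84
```

Emit:
play_rows:
  increments:
    - [[0,0,0],1,1]
    - [[0,0,0],0,1]

```text
t: 21.35
ee_pos: [0.5848, 0.1708, 0.1349]
orientation: [-0.651, 0.759, -0.0, -0.002]
ft_force: [-7.4, -5.2, 8.7]
gripper_width: 0.25
finger_force: 59.6
```

```bash
python3 st2.py
```

```text
21.55 [0.5848 0.1708 0.1349] [-7.33 -4.38  8.76] [-1.718  2.99   0.303] 0.028 -98.82
```

Torque climbs 0.18 → 0.23 → 0.30 N m: the stop. One small confirmation.

Emit:
play_rows:
  increments:
    - [[0,0,0],0.7,1]
    - [[0,0,0],0,1]
    - [[0,0,0],0,1]

```text
t: 21.98
ee_pos: [0.5848, 0.1708, 0.1349]
orientation: [-0.646, 0.763, -0.0, -0.002]
ft_force: [-7.5, -4.4, 9.0]
gripper_width: 0.25
finger_force: 59.6
```

```bash
python3 st2.py
```

```text
22.175 [0.5848 0.1708 0.1349] [-7.6  -4.41  8.96] [-1.748  2.992  0.378] 0.011 -99.52
```

Now ease off, lift out, and carry toward the stand.

Emit:
play_rows:
  increments:
    - [[0,0,0],-3,1]
    - [[0,0,0],-3,1]
    - [[0,0,-0.005],0,1]
    - [[0,0,-0.01],0,1]
    - [[0,0,-0.025],0,1]
    - [[0,0,-0.03],0,1]
    - [[0,0,-0.02],0,1]
    - [[0,0,0],-3.5,1]
    - [[0,0,0],0,1]

```text
t: 23.35
ee_pos: [0.5859, 0.1726, 0.2238]
orientation: [-0.706, 0.708, 0.0, 0.0]
ft_force: [0.2, 1.0, -1.8]
gripper_width: 0.25
finger_force: 58.9
```

```bash
python3 st2.py; python3 - <<'E'
from h import *
c=cam("wrist");np.save("w4.npy",c,allow_pickle=True)
a=np.clip(cv2.resize(c["img"][90:300,150:350],(400,420),interpolation=cv2.INTER_CUBIC)*1.5,0,255).astype(np.uint8)
c=cam("scene");p=np.array(read_state()["ee_pos"]);u,v=proj(c,p+[0,0,-.06]).astype(int);i=c["img"][v-42:v+42,u-40:u+40]
for X in [(0,0,-.065),(0,0,-.015)]: print((proj(c,p+X)-[u-40,v-42])*5)
b=np.clip(cv2.resize(i,(400,420),interpolation=cv2.INTER_CUBIC)*1.3,0,255).astype(np.uint8)
cv2.imwrite("pics/f4.png",np.hstack([a,b]))
E
```

```text
23.55 [0.5857 0.1723 0.2234] [ 0.45  0.41 -1.78] [ 0.004  0.003 -0.006] 0.032 -90.15
[203.68878702 220.15330254]
[191.87762174 146.90359824]
```

View pics/f4.png

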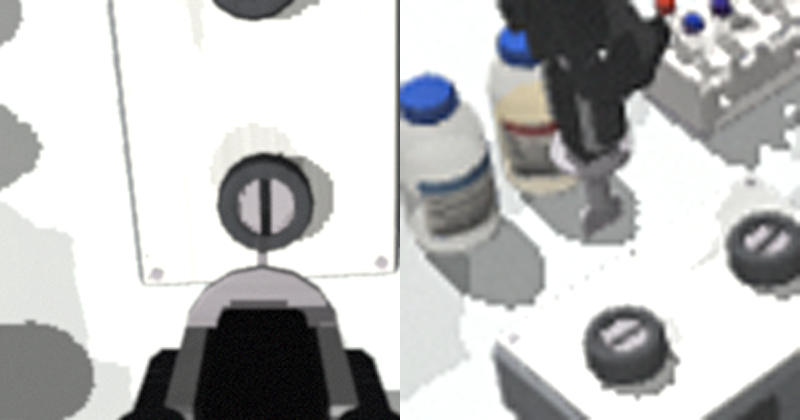

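The left panel shows the lock's slot at (265,205) turned a quarter; the key hangs straight in the fingers. Carrying it to the stand.

Emit:
play_rows:
  increments:
    - [[0.0224,0.0082,0],0,1]
    - [[0.0449,0.01643,0],0,1]
    - [[0.0449,0.01643,0],0,1]
    - [[0.0449,0.01643,0],0,1]
    - [[0.0449,0.01643,0],0,1]
    - [[0.0449,0.01643,0],0,1]
    - [[0.0449,0.01643,0],0,1]
    - [[0.0449,0.01643,0],0,1]
    - [[0.0449,0.01643,0],0,1]
    - [[0.0449,0.01643,0],0,1]
    - [[0.0225,0.0082,0],0,1]
    - [[0,0,0],0,1]

```text
t: 25.2
ee_pos: [0.4199, -0.2777, 0.2238]
orientation: [-0.705, 0.709, 0.0, -0.0]
ft_force: [-0.4, 0.1, -2.7]
gripper_width: 0.251
finger_force: 59.0
```

```bash
python3 st2.py
```

```text
25.4 [ 0.421  -0.2757  0.2239] [ 0.02 -0.1  -1.99] [ 0.048  0.018 -0.013] 0.043 -90.06
```

Emit:
play_rows:
  increments:
    - [[0,0,0.02],0,1]
    - [[0,0,0.03],0,1]
    - [[0,0,0.025],0,1]
    - [[0,0,0.01],0,1]
    - [[0,0,0.008],0,1]
    - [[0,0,0.008],0,1]
    - [[0,0,0],0,1]

```text
t: 26.32
ee_pos: [0.4206, -0.2763, 0.1227]
orientation: [-0.706, 0.708, 0.0, -0.0]
ft_force: [-0.9, 0.8, -1.2]
gripper_width: 0.251
finger_force: 59.0
```

Emit:
play_rows:
  increments:
    - [[0,0,0.01],0,1]
    - [[0,0,0.01],0,1]
    - [[0,0,0.01],0,1]
    - [[0,0,0.008],0,1]
    - [[0,0,0.005],0,1]
    - [[0,0,0.002],0,1]
    - [[0,0,0],0,1]

```text
t: 27.2
ee_pos: [0.4208, -0.2764, 0.078]
orientation: [-0.706, 0.708, -0.0, 0.0]
ft_force: [0.1, 0.6, -1.6]
gripper_width: 0.256
finger_force: 59.0
```

```bash
python3 st2.py
```

```text
27.4 [ 0.4208 -0.2764  0.0782] [ 0.51  0.36 -1.62] [-0.012 -0.007  0.002] 0.033 -90.11
```

No contact at 78 mm; lower the last few millimetres gently until the flange rests.

Emit:
play_rows:
  increments:
    - [[0,0,0.0015],0,1]
    - [[0,0,0.0015],0,1]
    - [[0,0,0.001],0,1]
    - [[0,0,0],0,1]

```text
t: 27.95
ee_pos: [0.4209, -0.2766, 0.0748]
orientation: [-0.707, 0.708, -0.0, -0.0]
ft_force: [-2.4, 1.6, 5.2]
gripper_width: 0.252
finger_force: 59.8
```

```bash
python3 st2.py
```

```text
28.15 [ 0.4209 -0.2766  0.0748] [-2.09  1.82  5.29] [0.679 0.821 0.004] 0.02 -90.1
```

The flange rests at the same height as at the start. Release and back away upward.

Emit:
play_rows:
  increments:
    - [[0,0,-0.001],0,1]
    - [[0,0,0],0,0.2]
    - [[0,0,0],0,-0.3]
    - [[0,0,0],0,-1]
    - [[0,0,0],0,-1]
    - [[0,0,0],0,-1]
    - [[0,0,0],0,-1]
    - [[0,0,-0.02],0,-1]
    - [[0,0,-0.04],0,-1]
    - [[0,0,-0.04],0,-1]
    - [[0,0,-0.04],0,-1]
    - [[0,0,0],0,-1]

```text
t: 29.7
ee_pos: [0.4219, -0.2771, 0.2189]
orientation: [-0.706, 0.708, -0.003, 0.001]
ft_force: [0.5, 0.1, 0.2]
gripper_width: 1.003
finger_force: 0.0
```

```bash
python3 - <<'E'
from h import *
s=read_state();print(s["t"],s["ee_pos"],s["gripper_width"],s["ft_force"])
for n in ["wrist","scene"]:
    get_image(n)
    for k in ["key","stand"]: print(n,k,[(np.round(d["at"],3),round(d["confidence"],2)) for d in tip_of(n,k)[:2]])
c=cam("wrist");g=cv2.cvtColor(c["img"],cv2.COLOR_BGR2GRAY)
u,v=proj(c,[.42,-.276,.12]).astype(int);r=(g[v-30:v+30,u-30:u+30]<25).astype(np.uint8)
print((u,v)); m=cv2.minAreaRect(cv2.findNonZero(r));print(m)
# cap centre expected
cap=((g[v-12:v+12,u-12:u+12]>70).astype(np.uint8));n,_,st,ce=cv2.connectedComponentsWithStats(cap);print(st[1:],ce[1:]+[u-12,v-12])
for q,a in zip(ce[1:],st[1:]): print(a[4],atz(c,*(q+[u-12,v-12]),.12).round(4))
E
```

```text
29.7 [ 0.421937   -0.27711663  0.21888502] 1.0025170625923552 [0.48254933 0.05100511 0.21658598]
wrist key [(array([ 0.424, -0.275,  0.007]), 0.87)]
wrist stand [(array([ 0.421, -0.277, -0.001]), 0.55)]
scene key [(array([ 0.425, -0.272,  0.01 ]), 0.63)]
scene stand [(array([ 0.418, -0.272,  0.   ]), 0.72)]
(np.int64(281), np.int64(211))
((28.5, 21.0), (40.0, 27.0), 90.0)
[[  0   2  23  22 414]] [[279.78985507 211.64975845]]
414 [ 0.4211 -0.2758  0.12  ]
```

The handle cap is back at (0.421, -0.276), where it was before the pick, and the gripper is clear. Handing in.

```bash
python3 -c "
from cell import sign_off
print(sign_off())"
```

```text
the job is handed in; nothing more can be done
None
```

The open lock was turned clockwise to its stop, where the torque rose steadily to 0.38 N m, well under the limit of about 0.6. The key is back upright and fully down in its stand, the other lock was not touched, and the job is handed in at about 30 s, with no verdict returned.

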